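# Replace the missing grid pin of the braai

## Robot

A 6-joint arm with a two-finger parallel gripper is mounted at the origin on the work surface. World frame = base frame: x ahead of the robot, y to its left, z up, the work surface at z = 0. Lengths are in m, angles in rad, forces in N, time in s.
With the tool pointing down it reaches from about 0.275 to 1 m from the base axis. Payload 8.4 kg.
Tool frame: the origin (TCP) lies midway between the tips of the shut fingers; the grasp point (between the pads) lies 19 mm behind it; z points along the fingers, y is the line along which they close (so a half turn about z gives the same grasp; the last joint's range is limited). The gripper opens to 85 mm and grips with 20 to 120 N. Pads are 22 mm wide; open, the fingers measure 114 mm over their backs; the gripper's body (76 mm by 85 mm) begins 54 mm behind the grasp point. The pads swing forward as they close: fully open they stand 13 mm farther back than shut.
Start: joints at [-1.246, 0.353, 1.633, -0, 1.155, -0.002], TCP at [0.201, -0.592, 0.231] pointing down, gripper open.
Joint ranges: [-2.63, 2.63], [-0.92, 2.1], [0.06, 2.66], [-1.3, 4.44], [0, 2.69], [-3.02, 3.02]. Speed limits (rad/s): [2.22, 2.22, 2.79, 3.14, 3.14, 3.14].

## Interface

Orientations are given as a unit quaternion [x, y, z, w].
In Python, from workcell import robot gives the robot as it stands.
- The arm moves only by the tool jog_arm, never from a script. Its argument "motion" is one flat list of numbers, 6 for each row, row after row: the shift along the tool's x, y, z in cm, then the turn, a rotation vector about the tool's x, y, z in degrees. In form: [tx, ty, tz, wx, wy, wz, tx, ty, tz, wx, wy, wz, ...]. A call has exactly 5 rows; each row shifts and turns the commanded pose from where the row before left it, along the tool's axes as they then stand; what a row does not reach is not made up. A row lasts 1/8 s, in which the tool goes at most 62.5 mm and 10.7 degrees, less where a joint would pass 70% of its speed; a pose out of reach is approached as far as the arm can. A call is refused whole if a number of a shift passes 6.25 or a number of a turn 10.7, either way. A call with a gripper value outside its range is refused whole. "gripper" is the finger opening in cm, from 0 to 8.54, set as the call begins (left out, the last holds). The fingers move at their own pace and stop on an object; "squeeze" is the grip in N (left out, the last holds). Time passes only in rows, so rows that do not move let the fingers close, or fill a call up. It gives the time, the measured TCP pose, the force, the opening and the grip force at its end, in the units of the state.
- robot.get_state(): the state, without advancing time (a new reading comes with each control period).
- robot.grab_frame(name): name is "scene" or "side" or "wrist"; returns (picture, depth): 480x640x3 uint8, red, green, blue; 480x640 float32, m along the optical axis (not along the pixel's ray), 0 where there is no reading.
- robot.calibration(name): a dict with "intrinsics" (3x3 intrinsics, pixels), "R" (3x3) and "t" (3): a world point X has camera coordinates R X + t. Camera axes: x right, y down, z forward; pixel columns grow to the right and rows downward; lengths in m; the calibration is good to about 2 mm. A picture is of the moment at which its call begins: read the wrist's pose just before it. calibration takes no time and is no camera call; for the wrist camera it gives the pose at the moment of the call.
- robot.sign_off(): hands the job in; it is judged then, once.
The state is a dict: "time": time; "qpos": joint angles; "qd": joint speeds; "joint_torque": joint torques, N m; "eef_pos": TCP position; "tool_rot": TCP orientation; "ft_force": force on the tool from outside, world axes, zero at the start; "torque": the same for the moment, N m; "opening": finger opening in m; "gripper_force": force on a finger pad.
Only numpy, scipy, OpenCV 4.12 (cv2) and the standard library are available. Lean on these libraries where they do the work, as an engineer would, in place of code of your own. Each camera call takes 0.05 s, during which the arm holds its last target. There are 200 camera calls.

## Task

One of the four steel pins that carry the grid of this braai is missing, and nobody knows how deep its hole in the firebrick was drilled. Gently feel the bottom of the empty hole with the wooden-handled depth rod and stand the rod back in its own hole in the timber block; then pick the spare pin that will stand level with the other three and set it down on the bottom of the hole without dropping or forcing it. The firebrick chips easily; leave the other two spare pins in the block and everything else where it is.

Things in the scene. Friction and masses are not known exactly. Their poses are not given: they have to be found in the camera images.
- hearth: Fixed hearth: two buff firebrick kerbs (230 x 114 x 76 mm, length along x), centres 418 mm apart in y, a steel ember pan 42 mm high between, a metal guard 76 mm high at the +x end. Origin: under the centre of the right-hand (-y) brick, on the table; z up. Steel grid pins, 16 mm wide, stand 55 mm above the bricks at (x, y) = (70, 0), (70, 418), (-70, 418) mm; the hole at (-70, 0) is empty.
- hole (a point): Centre of the mouth of the empty blind hole, on the brick's top face, 76 mm above the table. Vertical, round, 18 mm in diameter, 2 mm chamfer, flat bottom. Its depth is unknown: about 28, 40 or 52 mm (within 2 mm). The brick is rigid and chips if the rod or a pin strikes or presses it with more than 60 N (a touch at 25 mm/s gives about 40 N for an instant).
- next_pin_top (a point): Centre of the top of the standing pin nearest the hole (140 mm away on the same brick): the level which the new pin's top has to match, 55 mm above the brick top.
- stand: Fixed timber block 76 mm (x) x 260 mm (y) x 76 mm high, drilled from above. Origin under its middle, on the table; z up. On its centre line x = 0 are the rod's hole (12 mm diameter, 70 mm deep) at y = +93 mm and three pin holes (18 mm diameter, 28 mm deep) at y = +25, -35 and -95 mm.
- rod_hole (a point): Centre of the mouth of the rod's hole in the timber block, on its top face, 76 mm above the table.
- rod_handle (a point): Loose depth rod, 80 g: wooden handle (24 mm diameter, 64 mm long) on a brass ferrule (21 mm diameter, 10 mm long), from which a steel rod of 8 mm diameter sticks out 66 mm. This point: on the axis, 106 mm above the rod's end, 34 mm below the handle's top; z up the rod. It starts upright in its hole in the block, the ferrule resting on the block's top, the rod's end 10 mm above the table.
- rod_tip (a point): Centre of the flat lower end of the depth rod's steel; z along the rod, up the handle.
- pin_short_mid (a point): The short one of three loose spare pins: round steel bar, 16 mm diameter, 83 mm long, chamfered foot, about 131 g. This point is at its centre, half-way up (41.5 mm above its foot); z along the pin, up. It starts upright in one of the three pin holes of the timber block (any order), its foot 48 mm and its top 131 mm above the table.
- pin_short_top (a point): Centre of the top end of the short spare pin.
- pin_middle_mid (a point): The middle one of three loose spare pins: round steel bar, 16 mm diameter, 95 mm long, chamfered foot, about 150 g. This point is at its centre, half-way up (47.5 mm above its foot); z along the pin, up. It starts upright in one of the three pin holes of the timber block (any order), its foot 48 mm and its top 143 mm above the table.
- pin_middle_top (a point): Centre of the top end of the middle spare pin.
- pin_long_mid (a point): The long one of three loose spare pins: round steel bar, 16 mm diameter, 107 mm long, chamfered foot, about 169 g. This point is at its centre, half-way up (53.5 mm above its foot); z along the pin, up. It starts upright in one of the three pin holes of the timber block (any order), its foot 48 mm and its top 155 mm above the table.
- pin_long_top (a point): Centre of the top end of the long spare pin.
- mug: Bystander: grey enamel mug, 82 mm wide, 80 mm high; origin under its middle.
- brush: Bystander: grill brush lying on its bristles, 270 mm long, 36 mm high; origin under its handle.
- jar: Bystander: glass jar with a twist cap, 72 mm wide, 100 mm high; origin under its middle.
- lighter: Bystander: long-nosed gas lighter lying flat, 225 mm long, 28 mm high; origin under the root of its nozzle.
- tongs: Bystander: steel tongs lying flat, 355 mm long, 22 mm high; origin under the middle.
- shaker: Bystander: steel spice shaker, 48 mm wide, 90 mm high; origin under its middle.
- firelighters: Bystander: cardboard box of firelighters 80 x 130 x 50 mm; origin under its middle.
Things that resemble listed ones, but are neither listed nor needed, are in the scene too. There is more than one size of the part that bears rod_handle; the job needs the smallest.

How it is judged:
On the way, in this order (a step that is already met when the one before it is completed fails the run):
1. the end of the depth rod rests on the bottom of the empty hole, felt with a push of at least 0.5 N (z of rod_tip in the frame of hole below -0.022 m and horizontal distance between rod_tip and hole below 0.009 m and (contact force between rod and bottom_a above 0.5 N or contact force between rod and bottom_b above 0.5 N or contact force between rod and bottom_c above 0.5 N)), for 0.05 s.
2. the depth rod stands in its own hole in the timber block again (z of rod_tip in the frame of stand between 0 and 0.016 m and horizontal distance between rod_handle and rod_hole below 0.012 m and angle between rod_tip's own z axis and vertical below 0.1 rad), for 0.2 s.
At the end, for the whole second after the job is handed in: One spare pin stands at rest in the hole, upright within 0.12 rad, its top level with the standing pins within 4 mm; the other two spare pins stand in pin holes of the block (within 6 mm of fully down), and the depth rod stands in its own hole, ferrule down on the block within 6 mm (all of step 2 and ((z of pin_short_top in the frame of hole between 0.051 and 0.059 m and horizontal distance between pin_short_top and hole below 0.01 m and angle between pin_short_top's own z axis and vertical below 0.12 rad and linear speed of pin_short below 0.01 m/s and x of pin_middle_mid in the frame of stand between -0.01 and 0.01 m and y of pin_middle_mid in the frame of stand between -0.11 and 0.04 m and z of pin_middle_mid in the frame of stand between 0.0895 and 0.1015 m and angle between each of pin_middle_mid, pin_long_mid's own z axis and vertical below 0.15 rad and x of pin_long_mid in the frame of stand between -0.01 and 0.01 m and y of pin_long_mid in the frame of stand between -0.11 and 0.04 m and z of pin_long_mid in the frame of stand between 0.0955 and 0.1075 m) or (z of pin_middle_top in the frame of hole between 0.051 and 0.059 m and horizontal distance between pin_middle_top and hole below 0.01 m and angle between pin_middle_top's own z axis and vertical below 0.12 rad and linear speed of pin_middle below 0.01 m/s and x of pin_short_mid in the frame of stand between -0.01 and 0.01 m and y of pin_short_mid in the frame of stand between -0.11 and 0.04 m and z of pin_short_mid in the frame of stand between 0.0835 and 0.0955 m and angle between each of pin_short_mid, pin_long_mid's own z axis and vertical below 0.15 rad and x of pin_long_mid in the frame of stand between -0.01 and 0.01 m and y of pin_long_mid in the frame of stand between -0.11 and 0.04 m and z of pin_long_mid in the frame of stand between 0.0955 and 0.1075 m) or (z of pin_long_top in the frame of hole between 0.051 and 0.059 m and horizontal distance between pin_long_top and hole below 0.01 m and angle between pin_long_top's own z axis and vertical below 0.12 rad and linear speed of pin_long below 0.01 m/s and x of pin_short_mid in the frame of stand between -0.01 and 0.01 m and y of pin_short_mid in the frame of stand between -0.11 and 0.04 m and z of pin_short_mid in the frame of stand between 0.0835 and 0.0955 m and angle between each of pin_short_mid, pin_middle_mid's own z axis and vertical below 0.15 rad and x of pin_middle_mid in the frame of stand between -0.01 and 0.01 m and y of pin_middle_mid in the frame of stand between -0.11 and 0.04 m and z of pin_middle_mid in the frame of stand between 0.0895 and 0.1015 m))); the robot touches nothing.
It fails at once if the firebrick or the hole's bottom is struck or pressed by the rod or a pin with more than 60 N (contact force between any of rod, pin_short, pin_middle, pin_long and hearth above 60 N or contact force between any of rod, pin_short, pin_middle, pin_long and bottom_a above 60 N or contact force between any of rod, pin_short, pin_middle, pin_long and bottom_b above 60 N or contact force between any of rod, pin_short, pin_middle, pin_long and bottom_c above 60 N).
It fails at once if a pin is dropped into the hole (moves at over 0.4 m/s, a fall of 8 mm, with its foot in the hole) ((horizontal distance between pin_short_top and hole below 0.012 m and z of pin_short_top in the frame of hole below 0.083 m and linear speed of pin_short above 0.4 m/s) or (horizontal distance between pin_middle_top and hole below 0.012 m and z of pin_middle_top in the frame of hole below 0.095 m and linear speed of pin_middle above 0.4 m/s) or (horizontal distance between pin_long_top and hole below 0.012 m and z of pin_long_top in the frame of hole below 0.107 m and linear speed of pin_long above 0.4 m/s)).
It fails at once if a bystander (mug, brush, jar, lighter, tongs, shaker, firelighter box) is moved by more than 25 mm (distance of any of mug, brush, jar, lighter, tongs, shaker, firelighters from where it was at the start of the episode above 0.025 m).
It also fails if it takes over 72 s, if anything falls off the work surface, if the arm or the gripper's body presses on something with over 40 N, if the wrist force passes 120 N, or if a joint passes its speed limit or range.

## Working session

There is one attempt and no reset: what is moved stays moved. The work goes in short steps, Python scripts to look and compute and a tool call to move; the robot and the scene stay as the last step left them, time stands still between calls to the robot, and variables do not carry over. Pictures are saved under pics/ and viewed, at most 10 in all, crops included, and the job is handed in when it is done.

Besides the shell and the picture viewer there is one more tool, called by a JSON object that holds its "name" and its "arguments". jog_arm: Moves the arm, as the interface text tells. Its arguments: {"type":"object","properties":{"motion":{"type":"array"},"gripper":{"type":"number"},"squeeze":{"type":"number"}},"required":["motion"]}

```bash
mkdir -p pics
cat > h.py <<'E'
from workcell import robot
import numpy as np, cv2
def shot(n,f):
    c=robot.calibration(n); p,d=robot.grab_frame(n)
    cv2.imwrite(f'pics/{f}.png',p[:,:,::-1]); np.savez(f'pics/{f}.npz',d=d,K=c['intrinsics'],R=c['R'],t=c['t'],p=p)
def load(f): return np.load(f'pics/{f}.npz')
def cloud(z):
    d=z['d'];v,u=np.mgrid[:480,:640];K=z['K']
    c=np.stack([(u-K[0,2])/K[0,0]*d,(v-K[1,2])/K[1,1]*d,d],-1)
    w=(c-z['t'])@z['R']; w[d==0]=np.nan; return w
def onplane(z,u,v,h):
    K=z['K'];r=z['R'].T@np.array([(u-K[0,2])/K[0,0],(v-K[1,2])/K[1,1],1]);o=-z['R'].T@z['t']
    return o+r*(h-o[2])/r[2]
E
python3 - <<'E'
from h import *
shot('scene','s0');shot('side','d0')
print(robot.get_state())
for f in('s0','d0'):
    z=load(f);print(-z['R'].T@z['t'],z['R'][2])
E
```

```text
{'time': 0.1, 'qpos': array([-1.24637447e+00,  3.53579145e-01,  1.63403233e+00,  2.27889560e-05,
        1.15518611e+00, -2.38846690e-03]), 'qd': array([ 0.00091085,  0.0001827 , -0.00246531, -0.00017612, -0.00030581,
       -0.00044007]), 'joint_torque': array([-6.92785088e-04, -6.06353831e+01, -3.42820394e+01, -1.09305913e-05,
        3.99096723e-03, -1.75850555e-06]), 'eef_pos': array([ 0.20052396, -0.59152971,  0.23064832]), 'tool_rot': array([ 9.86679627e-01,  1.62674369e-01, -8.63017316e-05, -5.96344826e-04]), 'ft_force': array([0.03729472, 0.05083289, 0.38574929]), 'torque': array([ 0.0194654 , -0.02580166, -0.02562543]), 'gripper_force': 0.0, 'opening': 0.08571364169980857}
[ 1.38348449 -0.70389426  1.14861645] [-0.58480619  0.41296938 -0.69818194]
[0.13904485 0.83243063 1.02100096] [ 0.27925529 -0.6731784  -0.68472427]
```

View pics/s0.png

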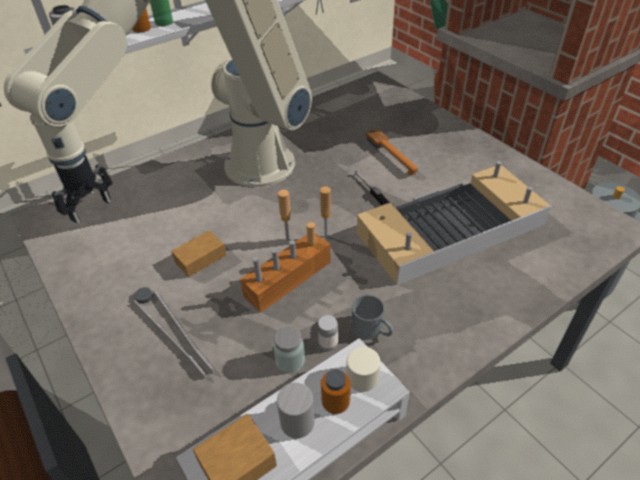

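View pics/d0.png

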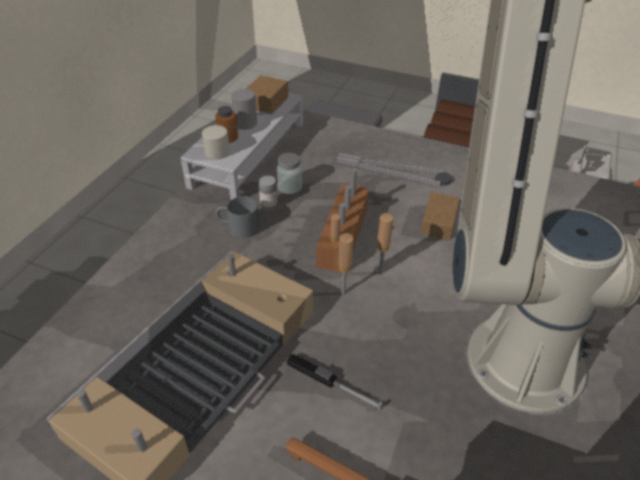

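The scene view shows three wooden handles. One stands in the timber block at scene (311,235). Two longer ones stand beside it at (285,205) and (325,205). By description I want the one in the block. Its pins are at (257,270), (276,262) and (293,250), the empty hole is at (381,218), and the nearest standing pin is at (407,240).

Run:
```python
from h import *
for f in('s0','d0'):
    z=load(f);w=cloud(z)
    m=np.isfinite(w[...,0])&(np.abs(w[...,2]-.076)<.006)
    n,l,st,_=cv2.connectedComponentsWithStats(m.astype(np.uint8))
    for i in range(1,n):
        if st[i,4]>150:
            q=w[l==i][:,:2].astype(np.float32);r=cv2.minAreaRect(q);print(f,'z76',st[i],r)
    for a,b in((.09,.16),(.16,.3)):
        m=np.isfinite(w[...,0])&(w[...,2]>a)&(w[...,2]<b)&(np.abs(w[...,1])<.6)&(w[...,0]>.3)&(w[...,0]<1.1)
        n,l,st,_=cv2.connectedComponentsWithStats(m.astype(np.uint8))
        for i in range(1,n):
            if st[i,4]>12: q=w[l==i];print(f,a,st[i],np.median(q,0).round(3),q[:,2].max().round(3),np.median(q[q[:,2]>q[:,2].max()-.008],0).round(3))
def crop(f,x,y,w,h,k=5):
    return cv2.resize(cv2.imread(f'pics/{f}.png')[y:y+h,x:x+w],None,fx=k,fy=k,interpolation=cv2.INTER_CUBIC)
a=crop('s0',230,180,200,110,4);b=crop('d0',190,180,200,130,4)[:160*4]
cv2.imwrite('pics/c0.png',a)
```

```text
s0 z76 [443  45 124  60 375] ((0.15341731905937195, 1.0505026578903198), (0.6224117279052734, 0.03931785747408867), 1.7083501815795898)
s0 z76 [232 151  52  17 165] ((0.0636933296918869, -0.03666899353265762), (0.17298179864883423, 0.07008302956819534), 59.10831832885742)
s0 z76 [ 357  165  195  104 4230] ((0.6399004459381104, 0.2971454858779907), (0.5395320057868958, 0.24469980597496033), 79.9377212524414)
s0 z76 [ 240  234   91   62 1751] ((0.508310854434967, -0.2143183946609497), (0.0845731720328331, 0.26616087555885315), 7.865777492523193)
s0 z76 [352 295  36  29 246] ((0.7677348852157593, -0.14167316257953644), (0.08104794472455978, 0.08520420640707016), 59.38887023925781)
s0 z76 [274 339  30  19 157] ((0.7464779019355774, -0.36496832966804504), (0.06918560713529587, 0.04327786713838577), 63.225067138671875)
s0 0.09 [494 161   8  15  69] [0.609 0.511 0.115] 0.135 [0.608 0.513 0.132]
s0 0.09 [524 187   9  14  72] [0.747 0.486 0.115] 0.136 [0.745 0.486 0.133]
s0 0.09 [320 198  11  20 185] [ 0.446 -0.036  0.128] 0.16 [ 0.448 -0.036  0.157]
s0 0.09 [279 200  12  21 188] [ 0.385 -0.1
[... 2432 characters left out ...]
 11  65] [ 0.748 -0.251  0.091] 0.097 [ 0.748 -0.251  0.091]
d0 0.09 [378 226  14  25 266] [ 0.369 -0.117  0.129] 0.16 [ 0.369 -0.117  0.155]
d0 0.09 [338 247  15  25 289] [ 0.428 -0.017  0.128] 0.16 [ 0.428 -0.016  0.156]
d0 0.09 [227 254   9  17 110] [0.666 0.083 0.116] 0.135 [0.668 0.081 0.131]
d0 0.09 [ 77 389  15  20 181] [0.738 0.492 0.118] 0.136 [0.741 0.49  0.13 ]
d0 0.09 [132 428  14  21 183] [0.601 0.517 0.12 ] 0.136 [0.604 0.515 0.131]
d0 0.16 [ 202   82   78   63 1701] [ 0.916 -0.428  0.18 ] 0.215 [ 0.921 -0.455  0.21 ]
d0 0.16 [379 213  15  17 193] [ 0.371 -0.121  0.181] 0.188 [ 0.372 -0.127  0.184]
d0 0.16 [339 233  14  17 206] [ 0.431 -0.02   0.182] 0.19 [ 0.432 -0.025  0.184]
```

View pics/c0.png

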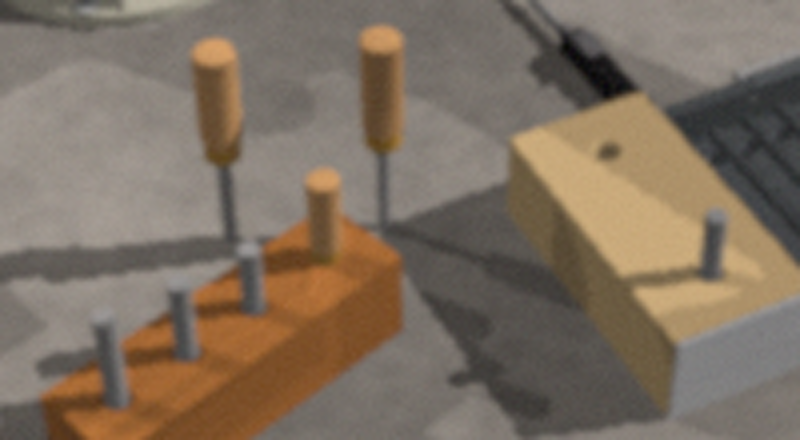

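The close crop confirms the choice: the short handle's ferrule sits on the block. The pins, rod side outward, are short, middle and long, with tops at about 131, 144 and 155 mm. The hole is at crop (609,151), which is scene (382,218).

```bash
cat >> h.py <<'E'
from scipy.spatial.transform import Rotation as Ro
def plan(x,y,z,yaw=None,n=5):
    "yaw: world direction (deg) of tool y, mod 180; tool stays down"
    s=robot.get_state();R=Ro.from_quat(s['tool_rot']);p=s['eef_pos'];D=np.array([x,y,z])-p
    Y=R.as_matrix()[:,1];cur=np.degrees(np.arctan2(Y[1],Y[0]))
    dz=0 if yaw is None else (yaw-cur+90)%180-90
    print('at',p.round(4),'yaw',cur.round(2),'D',D.round(4),'tz',R.as_matrix()[:,2].round(4),'F',s['ft_force'].round(2),'t',round(s['time'],2),'rows per',np.round(np.linalg.norm(D)/n*1000,1),'mm',round(dz/n,2),'deg','open',round(s['opening'],4),round(s['gripper_force'],1))
    for i in range(n):
        Ri=Ro.from_euler('z',dz/n*i,degrees=True)*R
        print((Ri.inv().apply(D)/n*100).round(2).tolist(),round(-dz/n,2))
E
python3 - <<'E'
from h import *
z=load('s0');print(onplane(z,382.2,217.7,.076));z=load('d0');print(onplane(z,281,298,.076))
plan(.496,-.122,.25,7.8,10)
E
```

```text
[0.53531102 0.10504179 0.076     ]
[0.53189002 0.10442524 0.076     ]
at [ 0.2005 -0.5915  0.2306] yaw -71.28 D [0.2955 0.4695 0.0194] tz [-4.0e-04  1.1e-03 -1.0e+00] F [0.04 0.05 0.39] t 0.1 rows per 55.5 mm 7.91 deg open 0.0857 0.0
[4.31, -3.5, -0.19] -7.91
[4.75, -2.87, -0.19] -7.91
[5.1, -2.19, -0.19] -7.91
[5.35, -1.47, -0.19] -7.91
[5.5, -0.72, -0.19] -7.91
[5.55, 0.04, -0.19] -7.91
[5.49, 0.81, -0.19] -7.91
[5.33, 1.55, -0.2] -7.91
[5.06, 2.27, -0.2] -7.91
[4.7, 2.95, -0.2] -7.91
```

{"name": "jog_arm", "arguments": {"motion": [4.31,-3.5,-0.4,0,0,-7.9,4.75,-2.87,-0.4,0,0,-7.9,5.1,-2.2,-0.4,0,0,-7.9,5.35,-1.47,-0.2,0,0,-7.9,5.5,-0.7,-0.2,0,0,-7.9], "gripper": 6}}

```text
time: 0.72
eef_pos: [0.3492, -0.3556, 0.2472]
tool_rot: [0.873, 0.488, 0.0, -0.0]
ft_force: [0.5, -0.1, 0.7]
opening: 0.06
gripper_force: 0.0
```

{"name": "jog_arm", "arguments": {"motion": [5.5,0,-0.2,0,0,-7.9,5.5,0.8,-0.1,0,0,-7.9,5.3,1.55,0,0,0,-7.9,5.0,2.27,0,0,0,-7.9,4.7,2.9,0,0,0,-7.9]}}

```text
time: 1.35
eef_pos: [0.496, -0.1218, 0.2502]
tool_rot: [0.656, 0.755, -0.0, -0.0]
ft_force: [-0.2, -0.3, -0.3]
opening: 0.0602
gripper_force: 0.0
```

Run:
```python
from h import *
plan(.496,-.122,.25,7.8,5)
shot('wrist','w1')
z=load('w1');print(-z['R'].T@z['t'],z['R'])
```

```text
at [ 0.496  -0.1218  0.2502] yaw 7.99 D [ 0.     -0.0002 -0.0002] tz [-1.e-04 -1.e-04 -1.e+00] F [-0.25 -0.32 -0.3 ] t 1.35 rows per 0.1 mm -0.04 deg open 0.0602 0.0
[-0.0, 0.0, 0.0] 0.04
[-0.0, 0.0, 0.0] 0.04
[-0.0, 0.0, 0.0] 0.04
[-0.0, 0.0, 0.0] 0.04
[-0.0, 0.0, 0.0] 0.04
[ 0.484637   -0.0412506   0.39373687] [[ 0.9902798   0.13908541 -0.00107666]
 [ 0.13212812 -0.93826972  0.31967498]
 [ 0.04345193 -0.31670993 -0.94752665]]
```

View pics/w1.png

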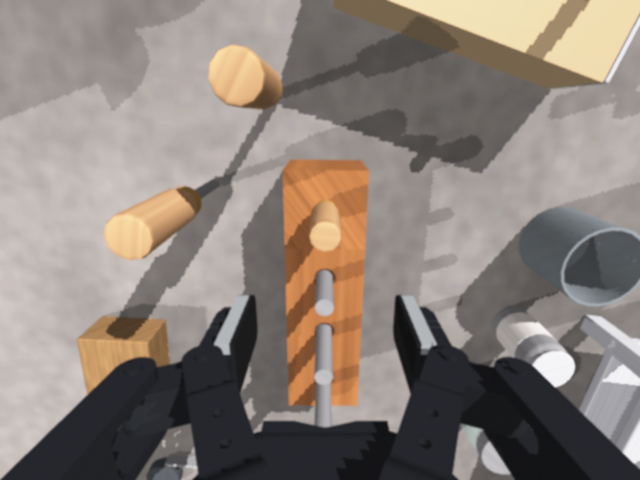

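The wrist view shows the handle top centred at (325,236), the short pin top at (324,308) and the middle pin top at (323,377). The two long rods lie clear to the left.

Run:
```python
from h import *
z=load('w1')
for u,v,h in((325,236,.150),(324,308,.131),(323,377,.143)):print(onplane(z,u,v,h).round(4))
w=cloud(z)[160:400,270:380].reshape(-1,3);q=w[np.abs(w[:,2]-.076)<.004][:,:2].astype(np.float32);print(cv2.minAreaRect(q))
```

```text
[ 0.496  -0.1234  0.15  ]
[ 0.5049 -0.1925  0.131 ]
[ 0.5123 -0.2517  0.143 ]
((0.5070183873176575, -0.21268337965011597), (0.07625225931406021, 0.25272610783576965), 7.300130844116211)
```

{"name": "jog_arm", "arguments": {"motion": [-0.17,0,3.3,0,0,0.5,0,0,3.3,0,0,0,0,0,3.3,0,0,0,0,0,3.2,0,0,0,0,0,2.0,0,0,0]}}

```text
time: 2.02
eef_pos: [0.4945, -0.125, 0.0975]
tool_rot: [0.661, 0.75, -0.001, -0.001]
ft_force: [-0.1, 0.3, 0.1]
opening: 0.0603
gripper_force: 0.0
```

{"name": "jog_arm", "arguments": {"motion": [0,0,0,0,0,0,0,0,0,0,0,0,0,0,0,0,0,0,0,0,0,0,0,0,0,0,0,0,0,0], "gripper": 0, "squeeze": 40}}

```text
time: 2.65
eef_pos: [0.496, -0.1253, 0.1]
tool_rot: [0.661, 0.75, 0.0, 0.001]
ft_force: [-0.5, 0.3, 5.3]
opening: 0.0235
gripper_force: 39.3
```

{"name": "jog_arm", "arguments": {"motion": [0,0,-1.5,0,0,0,0,0,-3.2,0,0,0,0,0,-3.2,0,0,0,0,0,-3.2,0,0,0,0,0,-2.4,0,0,0]}}

```text
time: 3.28
eef_pos: [0.4958, -0.1252, 0.2367]
tool_rot: [0.661, 0.75, 0.0, 0.001]
ft_force: [-0.4, 0.1, -1.7]
opening: 0.0232
gripper_force: 39.3
```

{"name": "jog_arm", "arguments": {"motion": [3.4,1.0,0,0,0,0,5.4,1.6,0,0,0,0,5.4,1.6,0.5,0,0,0,5.4,1.6,1,0,0,0,2.6,0.73,1,0,0,0]}}

```text
time: 3.9
eef_pos: [0.5327, 0.1059, 0.2101]
tool_rot: [0.66, 0.751, 0.001, 0.0]
ft_force: [0.5, -0.3, -1.2]
opening: 0.0235
gripper_force: 39.4
```

Run:
```python
from h import *
plan(.533,.103,.205,None,1)
shot('wrist','w2'); shot('side','d2'); shot('scene','s2')
plan(.533,.103,.205,None,1)
z=load('w2');w=cloud(z)
def proj(z,X):
    c=z['K']@(z['R']@np.array(X)+z['t']);return c[:2]/c[2]
print([proj(load(f),(.533,.1045,.076)).round(1) for f in('w2','d2','s2')])
a=cv2.imread('pics/w2.png')[60:360,180:480]
out=[cv2.resize(a,(400,400))]
for f in('d2','s2'):
    u,v=proj(load(f),(.533,.1045,.1)).astype(int);out.append(cv2.resize(cv2.imread(f'pics/{f}.png')[v-50:v+30,u-20:u+20],(200,400),interpolation=cv2.INTER_CUBIC));print(f,u-20,v-50)
cv2.imwrite('pics/c2.png',np.hstack(out))
```

```text
at [0.5327 0.1059 0.2101] yaw 7.33 D [ 0.0003 -0.0029 -0.0051] tz [ 1.2e-03  6.0e-04 -1.0e+00] F [ 0.46 -0.29 -1.22] t 3.9 rows per 5.9 mm 0.0 deg open 0.0235 39.4
[-0.3, -0.01, 0.51] 0.0
at [0.5321 0.1042 0.2095] yaw 7.37 D [ 0.0009 -0.0012 -0.0045] tz [-7.e-04 -2.e-04 -1.e+00] F [ 0.01  0.28 -0.63] t 4.05 rows per 4.8 mm 0.0 deg open 0.0231 39.4
[-0.13, 0.08, 0.45] 0.0
[array([325.2, 222.4]), array([280.5, 297.9]), array([381.5, 217.4])]
d2 260 240
s2 361 161
```

View pics/c2.png

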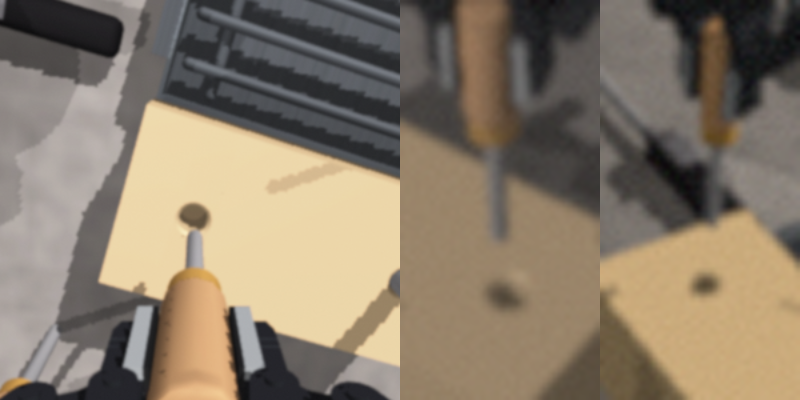

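Left panel (wrist): the hole is at pixel (325.5,222) as predicted, and the rod tip is just in front of it at (326,236). Side view: tip (279.6,287.6), hole (281,299). Scene view: tip (383.4,205.4), hole (382,218).

Run:
```python
from h import *
for f,t,h in(('w2',(326.2,235.5),(325.5,222)),('d2',(279.6,287.2),(281,299)),('s2',(383.4,205),(382.2,217.6))):
    z=load(f);print(f,onplane(z,*t,.1195).round(4),onplane(z,*h,.076).round(4))
```

```text
w2 [0.5332 0.1081 0.1195] [0.5332 0.1049 0.076 ]
d2 [0.53   0.1114 0.1195] [0.5306 0.1071 0.076 ]
s2 [0.5307 0.1104 0.1195] [0.535  0.1053 0.076 ]
```

{"name": "jog_arm", "arguments": {"motion": [-0.3,0.06,0.8,0,0,0,0,0,1.2,0,0,0,0,0,0.8,0,0,0,0,0,0.4,0,0,0,0,0,0.2,0,0,0], "squeeze": 22}}

```text
time: 4.68
eef_pos: [0.5334, 0.1002, 0.175]
tool_rot: [0.661, 0.75, -0.0, -0.0]
ft_force: [0.4, -0.0, -1.4]
opening: 0.0225
gripper_force: 39.4
```

{"name": "jog_arm", "arguments": {"motion": [0,0,0.2,0,0,0,0,0,0.2,0,0,0,0,0,0.2,0,0,0,0,0,0.2,0,0,0,0,0,0.2,0,0,0]}}

```text
time: 5.3
eef_pos: [0.5334, 0.1004, 0.1652]
tool_rot: [0.661, 0.75, 0.0, 0.0]
ft_force: [-0.3, 0.7, -0.4]
opening: 0.0232
gripper_force: 39.4
```

Run:
```python
from h import *
plan(.533,.1012,.142,None,1)
```

```text
at [0.5334 0.1004 0.1652] yaw 7.23 D [-0.0004  0.0008 -0.0232] tz [ 1.e-04 -0.e+00 -1.e+00] F [-0.31  0.69 -0.42] t 5.3 rows per 23.2 mm 0.0 deg open 0.0232 39.4
[0.09, -0.03, 2.32] 0.0
```

{"name": "jog_arm", "arguments": {"motion": [0.05,0,0.2,0,0,0,0,0,0.2,0,0,0,0,0,0.22,0,0,0,0,0,0.22,0,0,0,0,0,0.22,0,0,0], "squeeze": 22, "gripper": 0}}

```text
time: 5.92
eef_pos: [0.5333, 0.1009, 0.1545]
tool_rot: [0.661, 0.75, -0.0, -0.0]
ft_force: [0.1, 0.0, -0.7]
opening: 0.0232
gripper_force: 39.4
```

{"name": "jog_arm", "arguments": {"motion": [0,0,0.22,0,0,0,0,0,0.22,0,0,0,0,0,0.2,0,0,0,0,0,0.2,0,0,0,0,0,0.2,0,0,0]}}

```text
time: 6.55
eef_pos: [0.5333, 0.1009, 0.1441]
tool_rot: [0.661, 0.75, 0.0, -0.0]
ft_force: [0.2, 0.7, -0.4]
opening: 0.023
gripper_force: 39.4
```

{"name": "jog_arm", "arguments": {"motion": [0,0,0.1,0,0,0,0,0,0.08,0,0,0,0,0,0.08,0,0,0,0,0,0.08,0,0,0,0,0,0.08,0,0,0]}}

```text
time: 7.18
eef_pos: [0.5334, 0.1009, 0.1401]
tool_rot: [0.661, 0.75, 0.0, 0.0]
ft_force: [0.3, 0.1, -0.7]
opening: 0.0229
gripper_force: 39.4
```

{"name": "jog_arm", "arguments": {"motion": [0,0,0.08,0,0,0,0,0,0.08,0,0,0,0,0,0.08,0,0,0,0,0,0.08,0,0,0,0,0,0.08,0,0,0]}}

```text
time: 7.8
eef_pos: [0.5336, 0.1009, 0.1364]
tool_rot: [0.661, 0.75, 0.0, 0.0]
ft_force: [-2.2, 0.0, 8.2]
opening: 0.0232
gripper_force: 40.1
```

Contact: 8 N with the tip at about 46.5 mm above the table, so the hole is about 29 mm deep and needs the short pin. I'll hold for a row, then lift and return the rod.

{"name": "jog_arm", "arguments": {"motion": [0,0,0,0,0,0,0,0,0,0,0,0,0,0,-0.3,0,0,0,0,0,-1.5,0,0,0,0,0,-3,0,0,0]}}

```text
time: 8.43
eef_pos: [0.5326, 0.1007, 0.1843]
tool_rot: [0.661, 0.75, -0.001, -0.001]
ft_force: [0.5, 0.8, -0.4]
opening: 0.0228
gripper_force: 39.3
```

{"name": "jog_arm", "arguments": {"motion": [0,0,-2.5,0,0,0,0,0,-2.5,0,0,0,-4.0,-1.2,-0.3,0,0,0,-5.4,-1.6,0,0,0,0,-5.4,-1.6,0,0,0,0]}}

```text
time: 9.05
eef_pos: [0.5082, -0.0528, 0.2382]
tool_rot: [0.661, 0.751, 0.0, 0.001]
ft_force: [0.8, -0.2, -0.1]
opening: 0.0231
gripper_force: 39.3
```

Run:
```python
from h import *
plan(.496,-.1253,.19,7.2,5)
```

```text
at [ 0.5082 -0.0528  0.2382] yaw 7.29 D [-0.0122 -0.0725 -0.0482] tz [ 1.4e-03 -2.0e-04 -1.0e+00] F [ 0.8  -0.2  -0.15] t 9.05 rows per 17.6 mm -0.02 deg open 0.0231 39.3
[-1.41, -0.43, 0.96] 0.02
[-1.41, -0.43, 0.96] 0.02
[-1.41, -0.43, 0.96] 0.02
[-1.41, -0.43, 0.96] 0.02
[-1.41, -0.42, 0.96] 0.02
```

{"name": "jog_arm", "arguments": {"motion": [-2.4,-0.7,0.5,0,0,0,-2.4,-0.7,1.0,0,0,0,-1.8,-0.5,1.5,0,0,0,-0.4,-0.2,1.3,0,0,0,0,0,0.5,0,0,0]}}

```text
time: 9.68
eef_pos: [0.4957, -0.1232, 0.188]
tool_rot: [0.661, 0.75, -0.0, -0.001]
ft_force: [-0.3, -0.1, -0.3]
opening: 0.0231
gripper_force: 39.3
```

Run:
```python
from h import *
shot('wrist','w3');shot('side','d3');shot('scene','s3')
plan(.496,-.1253,.19,7.2,1)
def proj(z,X):
    c=z['K']@(z['R']@np.array(X)+z['t']);return c[:2]/c[2]
print(proj(load('w3'),(.496,-.1235,.076)))
out=[cv2.resize(cv2.imread('pics/w3.png')[120:320,225:425],(400,400),interpolation=cv2.INTER_CUBIC)]
for f in('d3','s3'):
    u,v=proj(load(f),(.496,-.1235,.1)).astype(int);out.append(cv2.resize(cv2.imread(f'pics/{f}.png')[v-40:v+40,u-20:u+20],(200,400),interpolation=cv2.INTER_CUBIC));print(f,u-20,v-40,proj(load(f),(.496,-.1235,.076)))
cv2.imwrite('pics/c3.png',np.hstack(out))
```

```text
at [ 0.4963 -0.1229  0.1889] yaw 7.27 D [-0.0003 -0.0024  0.0011] tz [-6.e-04  3.e-04 -1.e+00] F [-0.3  -0.52 -0.12] t 9.82 rows per 2.7 mm -0.07 deg open 0.0228 39.3
[-0.23, -0.06, -0.11] 0.07
[325.80543319 229.43741647]
d3 314 191 [334.16522698 238.25113702]
s3 290 197 [311.07761471 243.78856447]
```

View pics/c3.png

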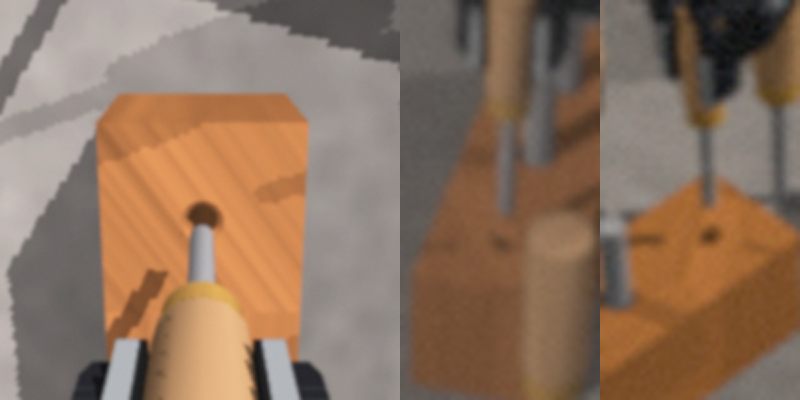

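The wrist panel shows the hole at (327,228.5) and the rod tip in line with it at (326,234). Side view: tip (335,233), hole (334.4,239.4). Scene view: tip (311.8,237.3), hole (312,244).

Run:
```python
from h import *
for f,t,h in(('w3',(326,234),(327,228.5)),('d3',(335,233),(334.4,239.4)),('s3',(311.8,237.3),(312,244))):
    z=load(f);a,b=onplane(z,*t,.0995).round(4),onplane(z,*h,.076).round(4);print(f,a,b,b-a)
```

```text
w3 [ 0.4956 -0.1193  0.0995] [ 0.4968 -0.1227  0.076 ] [ 0.0012 -0.0034 -0.0235]
d3 [ 0.4923 -0.118   0.0995] [ 0.4939 -0.1199  0.076 ] [ 0.0016 -0.0019 -0.0235]
s3 [ 0.496  -0.12    0.0995] [ 0.4983 -0.1219  0.076 ] [ 0.0023 -0.0019 -0.0235]
```

{"name": "jog_arm", "arguments": {"motion": [-0.25,0.07,0.7,0,0,0,0,0,0.7,0,0,0,0,0,0.5,0,0,0,0,0,0.4,0,0,0,0,0,0.5,0,0,0]}}

```text
time: 10.45
eef_pos: [0.4974, -0.126, 0.1609]
tool_rot: [0.661, 0.75, 0.0, 0.0]
ft_force: [-0.3, 0.5, -0.8]
opening: 0.023
gripper_force: 39.3
```

{"name": "jog_arm", "arguments": {"motion": [0,0,0.5,0,0,0,0,0,0.5,0,0,0,0,0,0.5,0,0,0,0,0,0.5,0,0,0,0,0,0.5,0,0,0]}}

```text
time: 11.08
eef_pos: [0.4973, -0.126, 0.1358]
tool_rot: [0.661, 0.75, 0.0, 0.0]
ft_force: [-0.3, 0.3, -1.0]
opening: 0.023
gripper_force: 39.3
```

{"name": "jog_arm", "arguments": {"motion": [0,0,0.8,0,0,0,0,0,0.9,0,0,0,0,0,0.9,0,0,0,0,0,0.6,0,0,0,0,0,0.3,0,0,0]}}

```text
time: 11.7
eef_pos: [0.4971, -0.1259, 0.1006]
tool_rot: [0.661, 0.75, -0.0, -0.0]
ft_force: [-0.4, 0.4, -0.4]
opening: 0.0233
gripper_force: 39.3
```

{"name": "jog_arm", "arguments": {"motion": [0,0,0,0,0,0,0,0,0,0,0,0,0,0,0,0,0,0,0,0,0,0,0,0,0,0,0,0,0,0], "gripper": 6}}

```text
time: 12.32
eef_pos: [0.4974, -0.126, 0.1012]
tool_rot: [0.661, 0.75, 0.0, 0.0]
ft_force: [0.5, 0.2, -0.1]
opening: 0.0601
gripper_force: 0.0
```

{"name": "jog_arm", "arguments": {"motion": [0,0,-2,0,0,0,0,0,-4,0,0,0,0,0,-4,0,0,0,-3.3,0,0,0,0,0,-3.3,0,0,0,0,0]}}

```text
time: 12.95
eef_pos: [0.506, -0.1921, 0.202]
tool_rot: [0.661, 0.751, 0.0, 0.001]
ft_force: [0.6, -0.1, 1.0]
opening: 0.0602
gripper_force: 0.0
```

Run:
```python
from h import *
plan(.505,-.192,.09,7.2,5)
shot('wrist','w4')
plan(.505,-.192,.09,7.2,5)
```

```text
at [ 0.506  -0.1921  0.202 ] yaw 7.28 D [-1.00e-03  1.00e-04 -1.12e-01] tz [ 1.6e-03 -6.0e-04 -1.0e+00] F [ 0.55 -0.08  0.95] t 12.95 rows per 22.4 mm -0.02 deg open 0.0602 0.0
[0.01, -0.02, 2.24] 0.02
[0.01, -0.02, 2.24] 0.02
[0.01, -0.02, 2.24] 0.02
[0.01, -0.02, 2.24] 0.02
[0.01, -0.02, 2.24] 0.02
at [ 0.5066 -0.1955  0.2018] yaw 7.24 D [-0.0016  0.0035 -0.1118] tz [ 0.002  -0.0026 -1.    ] F [ 1.22 -2.8   0.8 ] t 13.0 rows per 22.4 mm -0.01 deg open 0.06 0.0
[0.08, -0.03, 2.24] 0.01
[0.08, -0.03, 2.24] 0.01
[0.08, -0.03, 2.24] 0.01
[0.08, -0.03, 2.24] 0.01
[0.08, -0.03, 2.24] 0.01
```

View pics/w4.png

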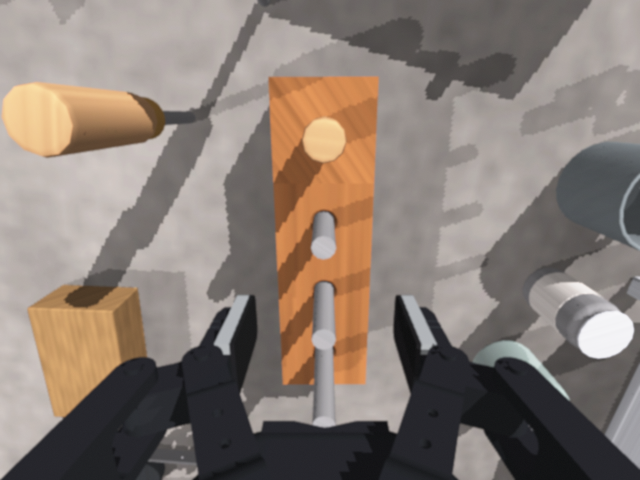

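The rod stands upright in its hole, with its top at (325,139). The short pin's top is at (323,247), and the middle pin's at (323,339).

Run:
```python
from h import *
z=load('w4')
for u,v,h in((325,139,.15),(323,247,.131),(323,339,.143)):print(onplane(z,u,v,h).round(4))
plan(.505,-.192,.09,7.2,5)
```

```text
[ 0.4973 -0.1238  0.15  ]
[ 0.5047 -0.1914  0.131 ]
[ 0.5123 -0.2514  0.143 ]
at [ 0.5066 -0.1955  0.2018] yaw 7.24 D [-0.0016  0.0035 -0.1118] tz [ 0.002  -0.0026 -1.    ] F [ 1.22 -2.8   0.8 ] t 13.0 rows per 22.4 mm -0.01 deg open 0.06 0.0
[0.08, -0.03, 2.24] 0.01
[0.08, -0.03, 2.24] 0.01
[0.08, -0.03, 2.24] 0.01
[0.08, -0.03, 2.24] 0.01
[0.08, -0.03, 2.24] 0.01
```

{"name": "jog_arm", "arguments": {"motion": [0,-0.08,2.4,0,0,0,0,0,2.8,0,0,0,0,0,2.8,0,0,0,0,0,2.2,0,0,0,0,0,1.0,0,0,0]}}

```text
time: 13.62
eef_pos: [0.5041, -0.1912, 0.0879]
tool_rot: [0.661, 0.75, -0.0, -0.001]
ft_force: [-0.3, -0.3, -1.3]
opening: 0.0597
gripper_force: 0.0
```

{"name": "jog_arm", "arguments": {"motion": [0,0,0,0,0,0,0,0,0,0,0,0,0,0,0,0,0,0,0,0,0,0,0,0,0,0,0,0,0,0], "gripper": 0, "squeeze": 40}}

```text
time: 14.25
eef_pos: [0.5054, -0.1918, 0.09]
tool_rot: [0.661, 0.75, 0.0, 0.001]
ft_force: [-1.0, -0.2, 6.6]
opening: 0.0149
gripper_force: 38.9
```

{"name": "jog_arm", "arguments": {"motion": [0,0,-1.5,0,0,0,0,0,-3.5,0,0,0,0,0,-3.5,0,0,0,0,0,-3,0,0,0,0,0,-1.5,0,0,0]}}

```text
time: 14.88
eef_pos: [0.5054, -0.1918, 0.2214]
tool_rot: [0.661, 0.75, 0.0, 0.001]
ft_force: [0.3, 0.5, -1.6]
opening: 0.0148
gripper_force: 39.5
```

{"name": "jog_arm", "arguments": {"motion": [3.5,0.8,0,0,0,0,5.2,1.16,0,0,0,0,5.2,1.16,0,0,0,0,5.2,1.16,0,0,0,0,5.2,1.16,0,0,0,0]}}

```text
time: 15.5
eef_pos: [0.5278, 0.058, 0.2189]
tool_rot: [0.661, 0.75, -0.0, -0.0]
ft_force: [1.8, -1.0, -1.1]
opening: 0.0153
gripper_force: 39.5
```

{"name": "jog_arm", "arguments": {"motion": [3.5,0.78,0.5,0,0,0,1.2,0.26,1.5,0,0,0,0,0,2.0,0,0,0,0,0,2.0,0,0,0,0,0,1.0,0,0,0]}}

```text
time: 16.12
eef_pos: [0.5314, 0.1033, 0.1473]
tool_rot: [0.661, 0.75, -0.001, -0.001]
ft_force: [0.1, -0.1, -0.9]
opening: 0.0154
gripper_force: 39.5
```

Run:
```python
from h import *
shot('wrist','w5');shot('side','d5');shot('scene','s5')
plan(.5333,.1042,.13,7.2,1)
def proj(z,X):
    c=z['K']@(z['R']@np.array(X)+z['t']);return c[:2]/c[2]
print(proj(load('w5'),(.5333,.1045,.076)))
out=[cv2.resize(cv2.imread('pics/w5.png')[150:350,225:425],(400,400),interpolation=cv2.INTER_CUBIC)]
for f in('d5','s5'):
    u,v=proj(load(f),(.533,.1045,.1)).astype(int);out.append(cv2.resize(cv2.imread(f'pics/{f}.png')[v-40:v+40,u-20:u+20],(200,400),interpolation=cv2.INTER_CUBIC));print(f,u-20,v-40,proj(load(f),(.5333,.1045,.076)))
cv2.imwrite('pics/c5.png',np.hstack(out))
```

```text
at [0.5323 0.1037 0.1486] yaw 7.19 D [ 0.001   0.0005 -0.0186] tz [-1.3e-03 -3.0e-04 -1.0e+00] F [ 0.31  0.84 -0.57] t 16.27 rows per 18.6 mm 0.01 deg open 0.0153 39.5
[0.03, 0.11, 1.86] -0.01
[328.64236058 246.7654547 ]
d5 260 250 [280.41249455 297.83343596]
s5 361 171 [381.61194004 217.40888596]
```

View pics/c5.png

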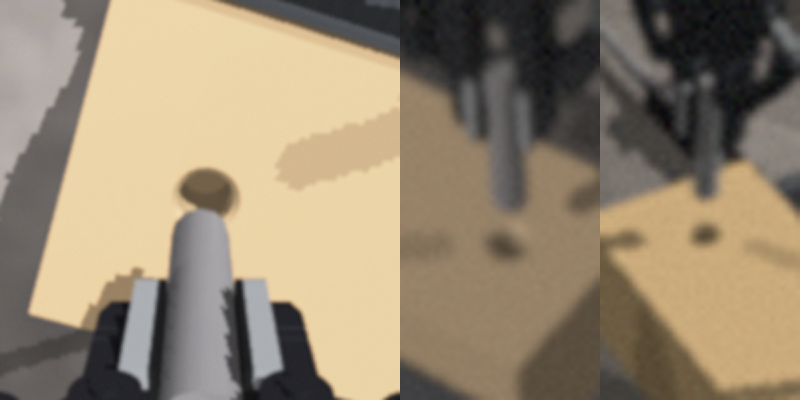

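Wrist panel: the hole centre is at (329,246.5) as predicted, and the pin's foot edge is at (327,254.5), about a millimetre to the left. Side view: foot (281.6,291), hole (281,298.8). Scene view: foot (382.2,209.4), hole (382.2,218).

Run:
```python
from h import *
for f,t,h in(('w5',(327,254.5),(329,246.5)),('d5',(281.6,291),(281,298.8)),('s5',(382.2,209.4),(382.2,218))):
    z=load(f);a,b=onplane(z,*t,.1066).round(4),onplane(z,*h,.076).round(4)
    if f=='w5':a[1]-=.0075
    print(f,a,b,b-a)
```

```text
w5 [0.5313 0.1037 0.1066] [0.5335 0.1047 0.076 ] [ 0.0022  0.001  -0.0306]
d5 [0.5267 0.1094 0.1066] [0.5309 0.1065 0.076 ] [ 0.0042 -0.0029 -0.0306]
s5 [0.5325 0.1052 0.1066] [0.5363 0.1042 0.076 ] [ 0.0038 -0.001  -0.0306]
```

{"name": "jog_arm", "arguments": {"motion": [0,0.18,0.5,0,0,0,0,0,0.9,0,0,0,0,0,0.7,0,0,0,0,0,0.4,0,0,0,0,0,0.2,0,0,0]}}

```text
time: 16.9
eef_pos: [0.5343, 0.1045, 0.1217]
tool_rot: [0.661, 0.75, -0.0, -0.0]
ft_force: [-0.3, 0.2, -0.6]
opening: 0.0148
gripper_force: 39.5
```

{"name": "jog_arm", "arguments": {"motion": [0,0,0.1,0,0,0,0,0,0.1,0,0,0,0,0,0.1,0,0,0,0,0,0.1,0,0,0,0,0,0.1,0,0,0]}}

```text
time: 17.52
eef_pos: [0.5345, 0.1045, 0.1173]
tool_rot: [0.661, 0.75, 0.0, 0.0]
ft_force: [-1.3, -1.2, 6.6]
opening: 0.015
gripper_force: 40.3
```

Light contact on the chamfer. The side force points to -x, -y, so I'll correct that way.

{"name": "jog_arm", "arguments": {"motion": [0,0,-0.15,0,0,0,-0.08,-0.1,0,0,0,0,0,0,0.1,0,0,0,0,0,0.1,0,0,0,0,0,0.1,0,0,0]}}

```text
time: 18.15
eef_pos: [0.5334, 0.1036, 0.1154]
tool_rot: [0.661, 0.75, -0.0, -0.0]
ft_force: [0.1, -1.2, -0.7]
opening: 0.0152
gripper_force: 39.8
```

{"name": "jog_arm", "arguments": {"motion": [0,0,0.1,0,0,0,0,0,0.1,0,0,0,0,0,0.1,0,0,0,0,0,0.1,0,0,0,0,0,0.1,0,0,0]}}

```text
time: 18.77
eef_pos: [0.5335, 0.1036, 0.1105]
tool_rot: [0.661, 0.75, -0.0, -0.0]
ft_force: [-1.1, -1.4, -0.3]
opening: 0.0149
gripper_force: 39.8
```

{"name": "jog_arm", "arguments": {"motion": [-0.03,-0.03,0.15,0,0,0,0,0,0.2,0,0,0,0,0,0.2,0,0,0,0,0,0.2,0,0,0,0,0,0.2,0,0,0]}}

```text
time: 19.4
eef_pos: [0.5332, 0.1033, 0.1009]
tool_rot: [0.661, 0.75, -0.0, -0.0]
ft_force: [0.6, 0.8, -0.9]
opening: 0.015
gripper_force: 39.7
```

{"name": "jog_arm", "arguments": {"motion": [0,0,0.2,0,0,0,0,0,0.2,0,0,0,0,0,0.15,0,0,0,0,0,0.1,0,0,0,0,0,0.1,0,0,0]}}

```text
time: 20.02
eef_pos: [0.5333, 0.1033, 0.0935]
tool_rot: [0.661, 0.75, 0.0, 0.0]
ft_force: [-0.4, 0.1, -1.7]
opening: 0.015
gripper_force: 39.7
```

Expected contact is at TCP z of about 0.089.

{"name": "jog_arm", "arguments": {"motion": [0,0,0.08,0,0,0,0,0,0.08,0,0,0,0,0,0.08,0,0,0,0,0,0.08,0,0,0,0,0,0.08,0,0,0]}}

```text
time: 20.65
eef_pos: [0.5332, 0.1033, 0.0895]
tool_rot: [0.661, 0.75, -0.0, -0.0]
ft_force: [-0.4, 0.9, -1.7]
opening: 0.0149
gripper_force: 39.7
```

{"name": "jog_arm", "arguments": {"motion": [0,0,0.07,0,0,0,0,0,0.07,0,0,0,0,0,0.07,0,0,0,0,0,0.07,0,0,0,0,0,0.07,0,0,0]}}

```text
time: 21.28
eef_pos: [0.5338, 0.1034, 0.0884]
tool_rot: [0.661, 0.75, 0.0, 0.0]
ft_force: [-9.3, -1.4, 32.6]
opening: 0.0151
gripper_force: 43.4
```

On the bottom. I'll ease off the press, then release.

{"name": "jog_arm", "arguments": {"motion": [0,0,-0.1,0,0,0,0,0,-0.1,0,0,0,0,0,-0.03,0,0,0,0,0,0,0,0,0,0,0,0,0,0,0]}}

```text
time: 21.9
eef_pos: [0.5334, 0.1033, 0.0886]
tool_rot: [0.661, 0.75, 0.0, 0.0]
ft_force: [-1.0, 0.6, 5.7]
opening: 0.015
gripper_force: 40.0
```

{"name": "jog_arm", "arguments": {"motion": [0,0,0,0,0,0,0,0,0,0,0,0,0,0,0,0,0,0,0,0,0,0,0,0,0,0,0,0,0,0], "gripper": 6}}

```text
time: 22.52
eef_pos: [0.5332, 0.1033, 0.0883]
tool_rot: [0.661, 0.75, -0.0, -0.0]
ft_force: [-0.0, 0.3, 0.0]
opening: 0.06
gripper_force: 0.0
```

{"name": "jog_arm", "arguments": {"motion": [0,0,-1.5,0,0,0,0,0,-3,0,0,0,0,0,-4,0,0,0,0,0,-4,0,0,0,0,0,-2,0,0,0]}}

```text
time: 23.15
eef_pos: [0.5342, 0.1034, 0.237]
tool_rot: [0.661, 0.75, 0.002, 0.001]
ft_force: [0.3, 0.6, -1.0]
opening: 0.0599
gripper_force: 0.0
```

Run:
```python
from h import *
shot('wrist','w6');shot('side','d6');shot('scene','s6')
for f in('d6','s6','w6'):
    w=cloud(load(f))
    for n,x,y in(('new',.533,.104),('ref',.67,.08),('short?',.505,-.191),('mid',.5123,-.2515),('long',.52,-.31),('rod',.4965,-.1235)):
        q=w[(np.hypot(w[...,0]-x,w[...,1]-y)<.02)&(w[...,2]<.17)&(w[...,2]>.08)]
        print(f,n,len(q),len(q)and (np.percentile(q[:,2],95).round(4),np.median(q,0).round(3)))
a=cv2.imread('pics/w6.png');b=cv2.imread('pics/s6.png')[160:320,220:440]
cv2.imwrite('pics/c6.png',np.hstack([cv2.resize(a,(400,300)),cv2.resize(b,(400,300))]))
```

```text
d6 new 147 (np.float64(0.1304), array([0.529, 0.109, 0.11 ]))
d6 ref 137 (np.float64(0.1318), array([0.666, 0.083, 0.111]))
d6 short? 1 (np.float64(0.0806), array([ 0.488, -0.184,  0.081]))
d6 mid 134 (np.float64(0.144), array([ 0.508, -0.245,  0.118]))
d6 long 139 (np.float64(0.1552), array([ 0.516, -0.305,  0.126]))
d6 rod 239 (np.float64(0.1511), array([ 0.492, -0.116,  0.124]))
s6 new 91 (np.float64(0.1315), array([0.538, 0.1  , 0.113]))
s6 ref 101 (np.float64(0.1322), array([0.675, 0.075, 0.11 ]))
s6 short? 5 (np.float64(0.0813), array([ 0.506, -0.184,  0.081]))
s6 mid 123 (np.float64(0.1445), array([ 0.518, -0.252,  0.12 ]))
s6 long 148 (np.float64(0.1557), array([ 0.525, -0.312,  0.123]))
s6 rod 191 (np.float64(0.1523), array([ 0.505, -0.128,  0.122]))
w6 new 649 (np.float64(0.1314), array([0.532, 0.108, 0.13 ]))
w6 ref 954 (np.float64(0.1324), array([0.666, 0.081, 0.119]))
w6 short? 0 0
w6 mid 0 0
w6 long 0 0
w6 rod 363 (np.float64(0.1092), array([ 0.495, -0.115,  0.093]))
```

View pics/c6.png

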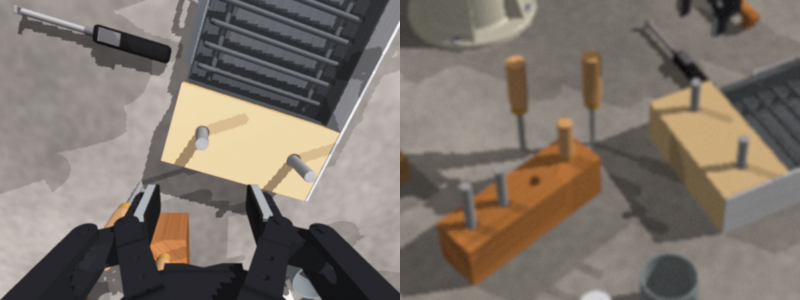

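The new pin stands upright in the hole, with its top about 1 mm below the neighbouring pin's. The rod and the other two spare pins are in the block, and the gripper is clear.

```bash
python3 -c "
from h import *
print(robot.sign_off())"
```

```text
the job is handed in; nothing more can be done
None
```

The job is handed in, though no verdict came back: I felt the hole with the rod (about 29 mm deep), stood the rod back in its own hole, and set the short pin on the bottom with its top about 1 mm from level with its neighbour's.

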